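Push the die box down the feed lane

ROBOT

A 7-joint arm with a two-finger parallel gripper is mounted at the origin on the work surface. World frame = base frame: x ahead of the robot, y to its left, z up, the work surface at z = 0. Lengths are in m, angles in rad, forces in N, time in s.
With the tool pointing down it reaches from about 0.35 to 0.9 m from the base axis. Payload 7.2 kg.
Tool frame: the origin (TCP) lies between the finger pads; the fingertips stand 19 mm ahead of it and the grasp point (between the pads) is the TCP; z points along the fingers, x is the direction in which the jaws open and shut, and the axes are right-handed (so a half turn about z gives the same grasp; the last joint's range is limited). The gripper opens to 88 mm and grips with 3 to 60 N. Pads are 20 mm wide; open, the fingers measure 115 mm over their backs; the gripper's body (75 mm by 178 mm) begins 61 mm behind the grasp point.
Start: joints at [-1.274, 0.411, -0.013, 1.596, 0.006, 1.134, -0.082], TCP at [0.223, 0.584, 0.242] pointing down, gripper open.
Joint ranges: [-2.95, 2.95], [-0.29, 1.99], [-1.47, 1.44], [0.14, 2.54], [-1.03, 4.17], [0.13, 1.85], [-2.86, 2.86]. Speed limits (rad/s): [2.39, 2.39, 3.01, 3.01, 3.14, 3.14, 3.14].

INTERFACE

Orientations are given as [roll, pitch, yaw] about the fixed x, y, z axes, in that order (R = Rz(yaw) Ry(pitch) Rx(roll)).
In Python, from plant import * gives the robot as it stands.
- The arm moves only by the tool servo_tool, never from a script. Its argument "targets" is text: rows parted by semicolons, each of 5 numbers parted by spaces: the closure, from 0 (fully open) to 1 (shut), then the shift along the tool's x, y, z in units of 50 mm (1.0 is 50 mm), then the turn about the tool's z in degrees. A call has 1 to 5 rows; each row is the pose to reach, as a shift and turn from the pose commanded when the call began, along the tool's axes at that moment; what a row does not reach only later rows make up. A row lasts 1/10 s, in which the tool goes at most 50 mm and 8.59 degrees, less where a joint would pass 70% of its speed; a pose out of reach is approached as far as the arm can. A call with a gripper value outside its range is refused whole. The fingers move at their own pace and stop on an object; "grip_force" is the grip in N (left out, the last holds). Time passes only in rows, so rows that repeat a pose let the fingers close. It gives the time, the measured TCP pose, the force and the opening at its end, in the units of the state.
- state(): the state, without advancing time (a new reading comes with each control period).
- get_image(name): name is "side" or "top"; returns the picture (480x640x3 uint8, red, green, blue); there is no depth.
- calibration(name): a dict with "K" (3x3 intrinsics, pixels), "R" (3x3) and "t" (3): a world point X has camera coordinates R X + t. Camera axes: x right, y down, z forward; pixel columns grow to the right and rows downward; lengths in m; the calibration is good to about 2 mm. A picture is of the moment at which its call begins. calibration takes no time and is no camera call.
- close_job(): hands the job in, once; it reports no verdict.
The state is a dict: "clock": time; "q": joint angles; "qvel": joint speeds; "tau": joint torques, N m; "tool_pos": TCP position; "orientation": TCP orientation; "contact_force": force on the tool from outside, world axes, zero at the start; "wrist_torque": the same for the moment, N m; "grip_width": finger opening in m.
Only numpy, scipy, OpenCV 4.12 (cv2) and the standard library are available. Lean on these libraries where they do the work, as an engineer would, in place of code of your own. Each camera call takes 0.05 s, during which the arm holds its last target. There are 200 camera calls.

TASK

On the sole-stitching machine's feed bed, push the wooden die box into the lane between the two guide rails and on down the lane until it sits square and right up at the end stop. Neither the box nor the robot may touch either rail, so line the box up in front of the lane first. Only push it with the fingers: do not lift or tip it or touch the knob on its lid, and leave the bobbin, the oil bottle and the snips where they are.

Things in the scene. Friction and masses are not known exactly. Their poses are not given: they have to be found in the camera images.
- bed: fixed dark steel plate 520 x 250 x 12 mm on the bench, place and yaw vary. Origin on the bench surface under the lane's centre line; x = feed direction (world +y within 0.35 rad), y left of it, z up. Plate: x -270 to +250, y -125 to +125 mm, top at z = 12 mm. Lane: x = -50 (mouth) to +230 mm (face of the end stop); open, without rails, before the mouth. Chain strip on the centre line is flush
- lane_mouth (a point): centre of the lane's open mouth, on the plate's top, level with the near ends of the rails; axes as the bed's
- lane_end (a point): on the centre line, on the plate's top, at the face of the end stop; axes as the bed's. The end stop is a fixed aluminium bar across the lane's far end, 14 mm thick, 120 mm wide, 15 mm high. The box is home when its leading face is at this point, its centre 60 mm before it
- rail_left: fixed aluminium guide rail on the bed, 280 mm long (along x), 14 mm wide, 15 mm high; origin at the centre of its underside (on the plate's top), 67 mm left (bed +y) of the centre line. The clear lane between the rails is 120 mm wide
- rail_right: the same rail, 67 mm to the right (bed -y) of the centre line
- box: closed plywood box, 120 long (x) x 96 wide (y) x 50 mm high, 0.4 to 0.9 kg; origin at the centre of its underside, z up. Slides on the plate, stays where left. Starts on the open part before the mouth, up to 35 mm off the centre line, turned up to 0.3 rad from it. Centred in the lane it has 12 mm to each rail; it stands 35 mm higher than the rails, so fingers can push above rail height
- knob: small dark wooden knob in the middle of the box's lid, 20 mm across, 16 mm high (its top is 66 mm above the plate); origin at the centre of its underside; not to be touched
- bobbin: loose wooden bobbin standing beside the bed, 48 mm across, 60 mm high, origin under its centre; leave alone
- oiler: loose small white plastic oil bottle with a black cap standing beside the bed, 44 mm across, 85 mm high, origin under its centre; leave alone
- snips: loose thread snips lying beside the bed, about 145 x 45 x 14 mm, origin under the pivot; leave alone

How it is judged:
On the way:
1. the box is flat on the bed and has entered the lane between the rails (z of box in the frame of bed below 0.016 m and y of box in the frame of bed between -0.0125 and 0.0125 m and x of box in the frame of bed between 0.02 and 0.12 m), for 0.05 s.
At the end, for the whole second after the job is handed in: the box lies flat and still in the lane, its leading face within 12 mm of the end stop, within 12.5 mm of the centre line and square to the lane within 0.12 rad, with neither rail ever touched (x of box in the frame of lane_end above -0.072 m and z of box in the frame of bed below 0.016 m and y of box in the frame of bed between -0.0125 and 0.0125 m and angle between the x axis of box and the x axis of bed, either way round below 0.12 rad and linear speed of box below 0.01 m/s and angle between box's own z axis and vertical below 0.05 rad).
It fails at once if the box touches a guide rail (contact force between box and rail_left above 0.2 N or contact force between box and rail_right above 0.2 N).
It fails at once if the robot touches a guide rail ((contact force between the arm and rail_left above 0.2 N or contact force between the arm and rail_right above 0.2 N) or (contact force between the fingers and rail_left above 0.2 N or contact force between the fingers and rail_right above 0.2 N)).
It fails at once if the box is lifted off the bed or tipped (z of box in the frame of bed above 0.02 m or angle between box's own z axis and vertical above 0.15 rad).
It fails at once if the knob on the lid is touched (contact force between any of the fingers, the arm and knob above 0.3 N).
It fails at once if the bobbin, oil bottle or snips are disturbed (distance of any of bobbin, oiler, snips from where it was at the start of the episode above 0.015 m or angle between any of bobbin, oiler, snips's own z axis and vertical above 0.3 rad).
It also fails if it takes over 72 s, if anything falls off the work surface, if the arm or the gripper's body presses on something with over 40 N, if the wrist force passes 120 N, or if a joint passes its speed limit or range.

## Working session

There is one attempt and no reset: what is moved stays moved. The work goes in short steps, Python scripts to look and compute and a tool call to move; the robot and the scene stay as the last step left them, time stands still between calls to the robot, and variables do not carry over. Pictures are saved under pics/ and viewed, about 8 in all and at most 12, crops included, and the job is handed in when it is done.

Besides the shell and the picture viewer there is one more tool, called as name(argument=value, ...), one argument or row to a line, values as JSON. servo_tool: Moves the arm, as the interface text tells. Its arguments: {"type":"object","properties":{"targets":{"type":"string"},"grip_force":{"type":"number"}},"required":["targets"]}

```bash
mkdir -p pics; ls
python3 - <<'E'
from plant import *
import cv2
for n in("top","side"):
    cv2.imwrite(f"pics/{n}0.png",get_image(n)[:,:,::-1])
    c=calibration(n);print(n,c)
print(state())
E
```

```text
pics
top {'K': array([[500.42306905,   0.        , 315.81147179],
       [  0.        , 500.42306905, 239.73987032],
       [  0.        ,   0.        ,   1.        ]]), 'R': array([[ 0.07162949, -0.99742815,  0.00250897],
       [-0.97607147, -0.07061312, -0.20566543],
       [ 0.20531366,  0.01228278, -0.97861915]]), 't': array([0.04699982, 0.6243711 , 0.74857692])}
side {'K': array([[595.63747255,   0.        , 314.81381126],
       [  0.        , 595.63747255, 239.40163728],
       [  0.        ,   0.        ,   1.        ]]), 'R': array([[-0.98477101, -0.17379285,  0.00470166],
       [-0.11926882,  0.65564824, -0.74558724],
       [ 0.12649509, -0.73479346, -0.66639144]]), 't': array([0.63744752, 0.05177637, 1.06146381])}
{'clock': 0.1, 'q': array([-1.27418989,  0.41181017, -0.01267334,  1.59692299,  0.00561928,
        1.13432791, -0.08217692]), 'qvel': array([-0.00013792, -0.00148977, -0.00093266, -0.00057494, -0.00038256,
       -0.00148701, -0.00208434]), 'tau': array([ 3.02190114e-03, -5.89098179e+01,  6.43808115e-01, -2.91707754e+01,
       -5.38220303e-02,  1.45410583e-02,  5.39176699e-05]), 'tool_pos': array([0.22289132, 0.58345583, 0.24091475]), 'orientation': array([3.14145865e+00, 1.42674909e-03, 1.20600960e+00]), 'contact_force': array([ 0.63403302,  0.23803333, -0.26878936]), 'wrist_torque': array([ 0.00072866, -0.02710762, -0.00549516]), 'grip_width': 0.08810694392892128}
```

View pics/top0.png

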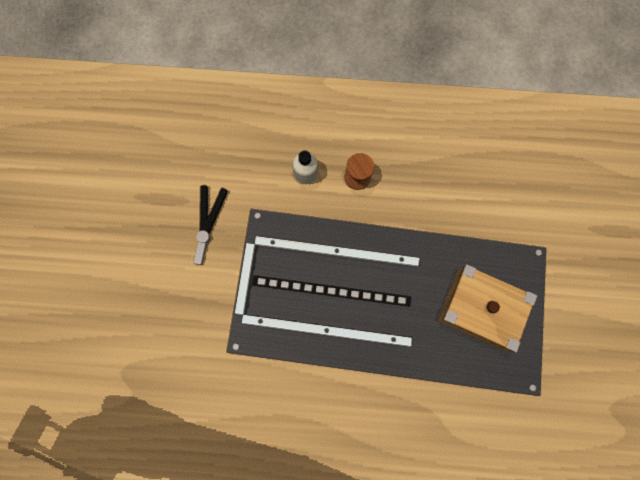

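View pics/side0.png

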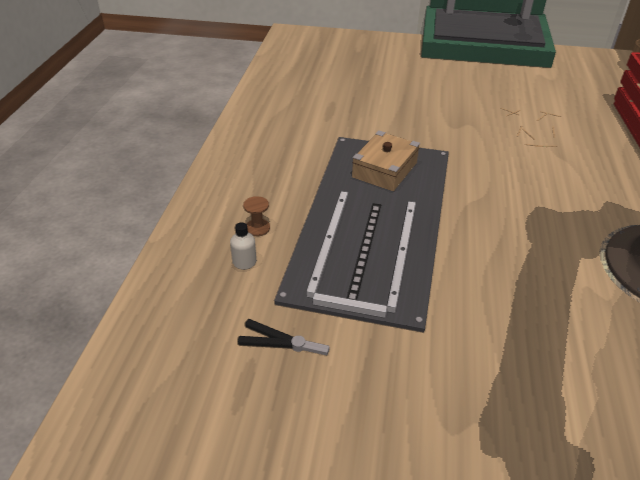

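```bash
cat > h.py <<'E'
from plant import *
import numpy as np, cv2
from scipy.optimize import least_squares
def Rz(a): c,s=np.cos(a),np.sin(a); return np.array([[c,-s,0],[s,c,0],[0,0,1]])
def proj(c,X):
    p=(c["R"]@np.atleast_2d(X).T).T+c["t"]; p=p@c["K"].T; return p[:,:2]/p[:,2:]
def W(p,L):  # pose x,y,yaw ; local pts
    return np.atleast_2d(L)@Rz(p[2]).T+[p[0],p[1],0]
def fit(c,px,L,p0):
    return least_squares(lambda p:(proj(c,W(p,L))-px).ravel(),p0,loss='soft_l1')
def inbed(bed,p): # world pose -> bed pose
    d=Rz(-bed[2])@[p[0]-bed[0],p[1]-bed[1],0]; return np.array([d[0],d[1],p[2]-bed[2]])
def lid(im,bed,c,x0=-.27,x1=-.06):
    # lid corners by brightness inside open plate area
    poly=proj(c,W(bed,[[x0,-.12,.012],[x1,-.12,.012],[x1,.12,.012],[x0,.12,.012]]))
    m=np.zeros(im.shape[:2],np.uint8); cv2.fillPoly(m,[poly.astype(np.int32)],255)
    m&=((im.max(2)>115)*255).astype(np.uint8)
    m=cv2.morphologyEx(m,cv2.MORPH_OPEN,np.ones((5,5)))
    k=max(cv2.findContours(m,0,1)[0],key=cv2.contourArea); h=cv2.convexHull(k)
    return h, cv2.minAreaRect(h)
BL=np.array([[.06,.048,.05],[.06,-.048,.05],[-.06,-.048,.05],[-.06,.048,.05]])
def boxfit(c,hull,bed):
    # best box pose so projected lid matches hull mask (distance of hull pts to the polygon edges)
    L=BL+[0,0,.012]; h=hull.reshape(-1,2).astype(float)
    # area-weighted: resample hull evenly
    hh=np.vstack([h,h[:1]]); s=np.r_[0,np.cumsum(np.hypot(*np.diff(hh,axis=0).T))]; u=np.linspace(0,s[-1],200)
    pts=np.c_[np.interp(u,s,hh[:,0]),np.interp(u,s,hh[:,1])]+0.0
    def r(p):
        q=proj(c,W(p,L)).astype(np.float32)
        return [cv2.pointPolygonTest(q.reshape(-1,1,2),(float(a),float(b)),True) for a,b in pts]
    best=None
    cen=pts.mean(0)
    for dy in (-.3,0,.3):
        d=np.linalg.inv(c["K"]@c["R"])@np.r_[cen,1]; o=-c["R"].T@c["t"]; g=o+d*(.062-o[2])/d[2]
        f=least_squares(r,[g[0],g[1],bed[2]+dy],loss='soft_l1',diff_step=1e-4,x_scale=[.01,.01,.1])
        if best is None or f.cost<best.cost: best=f
    return best.x,best.cost
E
cat > a.py <<'E'
from h import *
im=cv2.imread("pics/top0.png");c=calibration("top")
px=np.array([[250,209],[546,247],[541,395],[228,353]],float)
L=np.array([[.25,-.125,.012],[-.27,-.125,.012],[-.27,.125,.012],[.25,.125,.012]])
f=fit(c,px,L,[.5,.0,np.pi/2]);bed=f.x;print("top bed",bed,f.fun)
cs=calibration("side")
ps=np.array([[276,302],[339,139],[449,149],[424,321]],float)
# side view: left = world +x = bed -y
g=fit(cs,ps,L,bed);print("side bed",g.x,g.fun)
h,r=lid(im,bed,c);bx,co=boxfit(c,h,bed);print("box",bx,co,"in bed",inbed(bed,bx),"rect",r)
for n in("bobbin",):pass
np.save("bed.npy",bed)
S=3;x0,y0=220,200
big=cv2.resize(im[y0:y0+200,x0:x0+340],None,fx=2.35,fy=2.35,interpolation=cv2.INTER_CUBIC)
def dr(X,col): cv2.polylines(big,[(((proj(c,X)-[x0-.5,y0-.5])*2.35)).astype(np.int32)],True,col,1)
dr(W(bed,L),(0,255,0))
for s in(1,-1): dr(W(bed,[[-.05,s*.06,.027],[.23,s*.06,.027],[.23,s*.074,.027],[-.05,s*.074,.027]]),(0,0,255))
dr(W(bx,BL+[0,0,.012]),(255,0,255))
cv2.imwrite("pics/ov0.png",big)
E
python3 a.py
```

```text
top bed [ 0.53870899 -0.03038456  1.51324356] [-0.1888526  -0.43161141  0.80126143 -0.83279383  0.49077231  0.52344362
 -1.74582082  0.3452834 ]
side bed [ 0.53817194 -0.03558587  1.51227588] [-0.80768681 -3.76454858 -0.40613996 -3.98599361 -0.10512396  0.39716089
  2.72713987  4.67409799]
box [ 0.5310607  -0.19273489  1.21811654] 21.78069359622134 in bed [-0.16252147 -0.00170292 -0.29512702] rect ((491.0535888671875, 307.74395751953125), (81.5667495727539, 60.225074768066406), 23.782032012939453)
```

View pics/ov0.png

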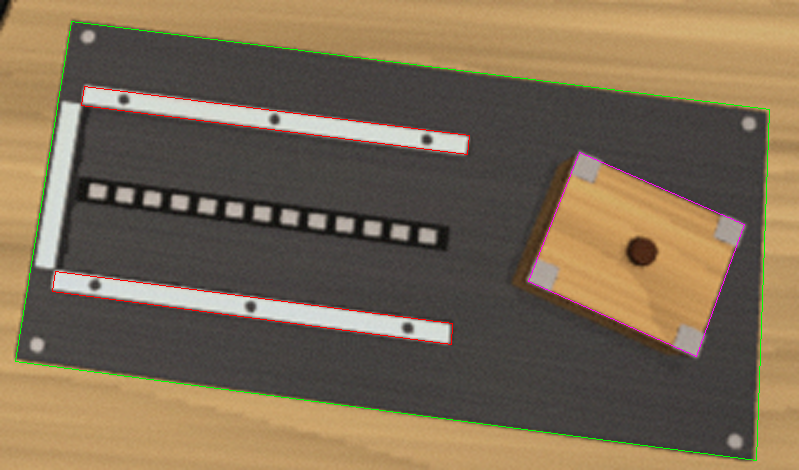

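The overlay (799x470 crop) fits the plate, the rails and the lid closely. The lid corners are at about (580,152), (745,225), (697,356) and (528,281). The box is at bed (-162, -2) mm, turned -0.295 rad.

My plan is to half-close the fingers, come in behind the box square to the bed, and push the trailing corner so the box turns flush. Then I push it straight down the lane. First I travel there, staying high.

servo_tool(
  targets="0.5 -0.5 0.9 0 8; 0.5 -1 1.8 0 16; 0.5 -1.4 2.6 0 24; 0.5 -1.9 3.5 0 32; 0.5 -2.4 4.4 0 40",
  grip_force=20,
)

```text
clock: 0.6
tool_pos: [0.3847, 0.3938, 0.2415]
orientation: [-3.142, 0.0, 0.502]
contact_force: [0.7, 1.2, 0.1]
grip_width: 0.0512
```

```bash
cat >> h.py <<'E'
def goto(bx,by,z,dyaw=0,bed=None):
    """rows units to reach bed (m) with tool x along bed -y, tool yaw = bed yaw - 90deg + dyaw"""
    bed=np.load("bed.npy") if bed is None else bed
    s=state();o=s["orientation"];p=s["tool_pos"]
    from scipy.spatial.transform import Rotation as Ro
    R=Ro.from_euler("xyz",o).as_matrix()
    w=W(bed,[[bx,by,0]])[0];w[2]=z
    t=R.T@(w-p)/.05; yaw=np.arctan2(R[1,0],R[0,0])
    a=(bed[2]-np.pi/2+dyaw-yaw+np.pi)%(2*np.pi)-np.pi
    b=inbed(bed,[p[0],p[1],yaw])
    print("t",s["clock"],"tcp",p.round(4),"inbed",b.round(4),"dyaw",round(b[2]+np.pi/2,4),"F",s["contact_force"].round(2),"w",round(s["grip_width"],4))
    print("units",t.round(2),"turn deg",round(-np.degrees(a),2))
E
python3 -c "
from h import *
print(state()['q'].round(2));goto(-.275,0,.24)"
```

```text
[-1.05  0.28  0.2   1.79 -0.06  1.07 -0.32]
t 0.6 tcp [0.3847 0.3938 0.2415] inbed [ 0.4146  0.1782 -1.011 ] dyaw 0.5598 F [0.67 1.2  0.14] w 0.0512
units [-4.3  13.58  0.03] turn deg 32.07
```

servo_tool(
  targets="0.5 -0.3 0.9 0 8; 0.5 -0.6 1.8 0 16; 0.5 -0.9 2.7 0 24; 0.5 -1.2 3.7 0 32; 0.5 -1.4 4.6 0 32",
)

```text
clock: 1.1
tool_pos: [0.4341, 0.1584, 0.2416]
orientation: [-3.141, 0.0, -0.055]
contact_force: [0.7, 0.5, 0.9]
grip_width: 0.044
```

```bash
python3 -c "
from h import *
goto(-.275,0,.24)"
```

```text
t 1.1 tcp [0.4341 0.1584 0.2416] inbed [ 0.1825  0.1153 -1.5687] dyaw 0.0021 F [0.67 0.46 0.85] w 0.044
units [2.29 9.15 0.03] turn deg 0.12
```

servo_tool(
  targets="0.5 0.2 0.9 0 0; 0.5 0.4 1.8 0 0; 0.5 0.7 2.7 0 0; 0.5 0.9 3.6 0 0; 0.5 1.1 4.5 0 0",
)

```text
clock: 1.6
tool_pos: [0.4779, -0.0688, 0.2417]
orientation: [-3.141, -0.0, -0.05]
contact_force: [0.9, 2.1, 0.7]
grip_width: 0.0441
```

servo_tool(
  targets="0.5 0.2 0.9 0 0; 0.5 0.5 1.9 0 0; 0.5 0.8 2.8 0 0; 0.5 1.0 3.7 0 0; 0.5 1.2 4.6 0 0",
)

```text
clock: 2.1
tool_pos: [0.5264, -0.3013, 0.2411]
orientation: [-3.141, 0.001, -0.05]
contact_force: [0.6, 0.3, -0.1]
grip_width: 0.044
```

```bash
python3 -c "
from h import *
goto(-.275,0,.054)"
```

```text
t 2.1 tcp [ 0.5264 -0.3013  0.2411] inbed [-0.2712 -0.0033 -1.5634] dyaw 0.0074 F [ 0.62  0.28 -0.09] w 0.044
units [-0.06  0.08  3.74] turn deg 0.43
```

servo_tool(
  targets="0.5 -0.1 0.1 0.9 0.4; 0.5 -0.1 0.1 1.8 0.4; 0.5 -0.1 0.1 2.7 0.4; 0.5 -0.1 0.1 3.5 0.4; 0.5 -0.1 0.1 3.75 0.4",
)

```text
clock: 2.6
tool_pos: [0.5187, -0.3029, 0.0499]
orientation: [-3.139, 0.006, -0.058]
contact_force: [0.1, 0.6, -0.2]
grip_width: 0.044
```

Run:
```python
from h import *
cv2.imwrite("pics/t1.png",get_image("top")[190:410,380:620,::-1].repeat(2,0).repeat(2,1))
goto(-.215,0,.054)
```

```text
t 2.65 tcp [ 0.5189 -0.3032  0.0502] inbed [-0.2735  0.0041 -1.5707] dyaw 0.0001 F [-0.25  0.93 -1.29] w 0.0439
units [ 0.08 -1.17 -0.07] turn deg 0.0
```

View pics/t1.png

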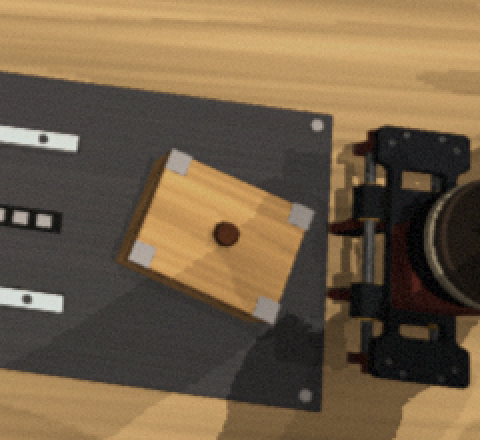

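The crop shows the gripper square behind the box, with the right finger in line with the trailing corner at crop (308,205). I'll start the turning push gently, with the tips raised a little.

servo_tool(
  targets="0.5 0.1 -0.2 -0.1 0; 0.5 0.1 -0.4 -0.1 0; 0.5 0.1 -0.6 -0.1 0; 0.5 0.1 -0.7 -0.1 0; 0.5 0.1 -0.8 -0.1 0",
)

```text
clock: 3.15
tool_pos: [0.5301, -0.2662, 0.0614]
orientation: [3.138, -0.005, -0.058]
contact_force: [1.2, -6.0, 4.2]
grip_width: 0.0436
```

servo_tool(
  targets="0.5 0 -0.1 0 0; 0.5 0 -0.2 0 0; 0.5 0 -0.3 0 0; 0.5 0 -0.3 0 0; 0.5 0 -0.3 0 0",
)

```text
clock: 3.65
tool_pos: [0.5305, -0.2508, 0.0607]
orientation: [3.14, -0.004, -0.058]
contact_force: [1.4, -5.5, 3.3]
grip_width: 0.0435
```

```bash
cat > look.py <<'E'
from h import *
import sys
im=get_image("top")[:,:,::-1].copy();c=calibration("top");bed=np.load("bed.npy")
x0,x1=float(sys.argv[2]),float(sys.argv[3])
goto(float(sys.argv[4]),0,.054)
h,r=lid(im,bed,c,x0,x1);bx,co=boxfit(c,h,bed);print("box in bed",inbed(bed,bx).round(4),"cost",round(co,1))
def dr(X,col): cv2.polylines(im,[np.round(proj(c,X)).astype(np.int32)],True,col,1)
dr(W(bx,BL+[0,0,.012]),(255,0,255))
cv2.imwrite(f"pics/{sys.argv[1]}.png",cv2.resize(im[190:410,220:620],None,fx=2,fy=2))
E
python3 look.py p1 -.27 -.06 -.2
```

```text
t 3.7 tcp [ 0.5303 -0.2508  0.0605] inbed [-0.2205 -0.0043 -1.5712] dyaw -0.0004 F [ 1.64 -5.22  3.76] w 0.044
units [-0.09 -0.41  0.13] turn deg -0.02
box in bed [-0.1402  0.0051 -0.197 ] cost 8.3
```

View pics/p1.png

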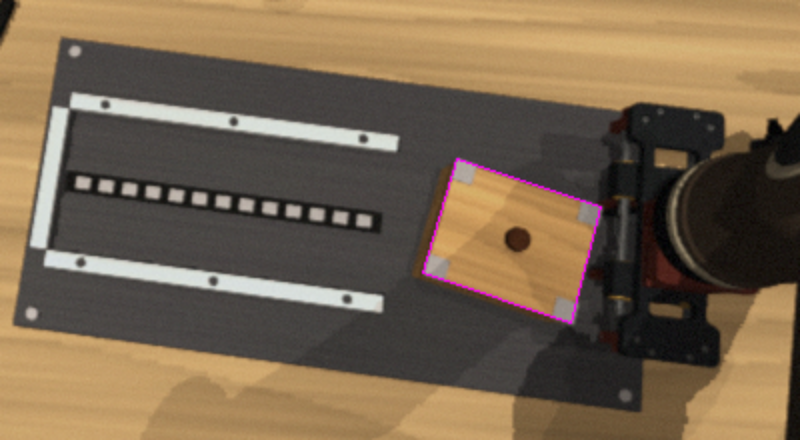

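The crop shows the box now at bed (-140, +5) mm, turned -0.20 rad, with lid corners at about (457,158), (602,207), (572,322) and (424,273). The rear push drifts it to the left. Pushing the left face near its rear end will turn it the right way and also bring it back to centre, so I'll go round with the fingers closed.

servo_tool(
  targets="0.5 0 0.5 0 0; 1 -0.7 0.5 0 0; 1 -1.4 0.5 0 0; 1 -2.1 0.5 0.1 0; 1 -2.1 -0.1 0.1 0",
)

```text
clock: 4.2
tool_pos: [0.4188, -0.2407, 0.0539]
orientation: [-3.141, 0.004, -0.065]
contact_force: [0.7, 0.5, 0.2]
grip_width: 0.0155
```

```bash
python3 -c "
from h import *
goto(-.177,.085,.054)"
```

```text
t 4.2 tcp [ 0.4188 -0.2407  0.0539] inbed [-0.2168  0.1076 -1.5787] dyaw -0.0079 F [0.72 0.54 0.24] w 0.0155
units [ 0.45 -0.8  -0.  ] turn deg -0.45
```

servo_tool(
  targets="1 0 -0.4 0 -0.4; 1 0 -0.8 0 -0.4; 1 0.3 -0.8 0 -0.4; 1 0.5 -0.8 0 -0.4; 1 0.5 -0.8 0 -0.4",
)

```text
clock: 4.7
tool_pos: [0.4532, -0.1999, 0.0542]
orientation: [-3.141, -0.001, -0.049]
contact_force: [0.2, 0.3, -0.2]
grip_width: 0.0003
```

servo_tool(
  targets="1 0.1 0 0 0; 1 0.2 0 0 0; 1 0.3 0 0 0; 1 0.3 0 0 0; 1 0.3 0 0 0",
)

```text
clock: 5.2
tool_pos: [0.4672, -0.2011, 0.0541]
orientation: [-3.142, -0.0, -0.051]
contact_force: [0.1, 0.3, 0.8]
grip_width: 0.0003
```

```bash
python3 look.py p2 -.27 -.06 -.18
```

```text
t 5.25 tcp [ 0.4672 -0.201   0.0542] inbed [-0.1745  0.0616 -1.5639] dyaw 0.0069 F [-0.3   0.38  0.14] w 0.0004
units [1.23 0.12 0.  ] turn deg 0.39
box in bed [-0.1359 -0.0024 -0.1273] cost 626.9
```

View pics/p2.png

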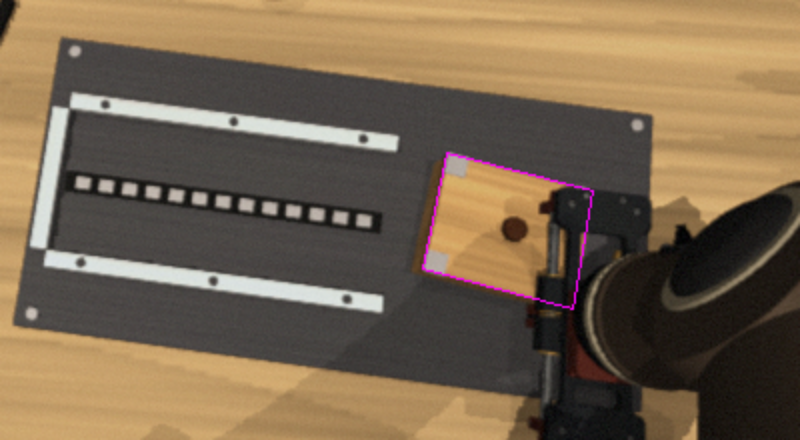

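The gripper hides the rear of the lid, so this fit is rough: about -0.13 rad, y -2 mm. I'll push a little further sideways, then back away and measure with the box clear.

servo_tool(
  targets="1 0.05 0 0 0; 1 0.1 0 0 0; 1 0.1 0 0 0; 1 -0.4 0 0 0; 1 -0.7 0.3 0 0",
)

```text
clock: 5.75
tool_pos: [0.431, -0.2124, 0.0539]
orientation: [-3.14, 0.0, -0.048]
contact_force: [-0.1, -0.4, -0.8]
grip_width: 0.0005
```

servo_tool(
  targets="0.8 0 0.6 0 0; 0.6 0 1.2 0 0; 0.5 0 1.4 0 0; 0.5 0.8 1.4 0 0; 0.5 1.4 1.4 0 0",
)

```text
clock: 6.25
tool_pos: [0.4997, -0.2874, 0.0544]
orientation: [-3.141, -0.002, -0.051]
contact_force: [-0.0, 0.6, -0.3]
grip_width: 0.0371
```

```bash
python3 look.py p3 -.27 -.06 -.24
```

```text
t 6.3 tcp [ 0.5052 -0.2863  0.0545] inbed [-0.2574  0.0187 -1.5602] dyaw 0.0106 F [ 5.87 -0.21  0.25] w 0.0411
units [ 0.38 -0.34  0.01] turn deg 0.61
box in bed [-0.1359 -0.0057 -0.0918] cost 15.8
```

View pics/p3.png

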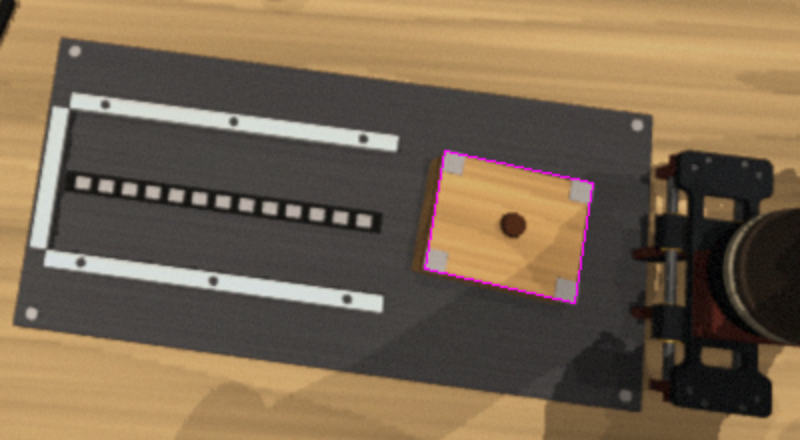

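The box is clear of the gripper and measures (-136, -6) mm, -0.09 rad. I'll widen the fingers and do a short push from behind to bring it flush.

servo_tool(
  targets="0.3 0.2 0 0 0.6; 0.3 0.4 0 0 0.6; 0.3 0.4 -0.3 0 0.6; 0.3 0.4 -0.6 0 0.6; 0.3 0.4 -0.8 0 0.6",
)

```text
clock: 6.8
tool_pos: [0.519, -0.2462, 0.0539]
orientation: [-3.14, 0.001, -0.06]
contact_force: [-0.1, 0.4, -0.1]
grip_width: 0.0613
```

servo_tool(
  targets="0.3 0 -0.1 0 0; 0.3 0 -0.2 0 0; 0.3 0 -0.3 0 0; 0.3 0 -0.4 0 0; 0.3 0 -0.4 0 0",
)

```text
clock: 7.3
tool_pos: [0.5209, -0.2286, 0.0543]
orientation: [-3.142, -0.0, -0.061]
contact_force: [0.4, -0.7, 0.2]
grip_width: 0.0616
```

```bash
python3 look.py p4 -.27 -.045 -.17
```

```text
t 7.35 tcp [ 0.5208 -0.2286  0.0543] inbed [-0.1989  0.0064 -1.5741] dyaw -0.0033 F [ 0.45 -0.42 -0.25] w 0.0617
units [ 0.13 -0.58  0.01] turn deg -0.19
box in bed [-0.1243 -0.0034 -0.0396] cost 16.1
```

View pics/p4.png

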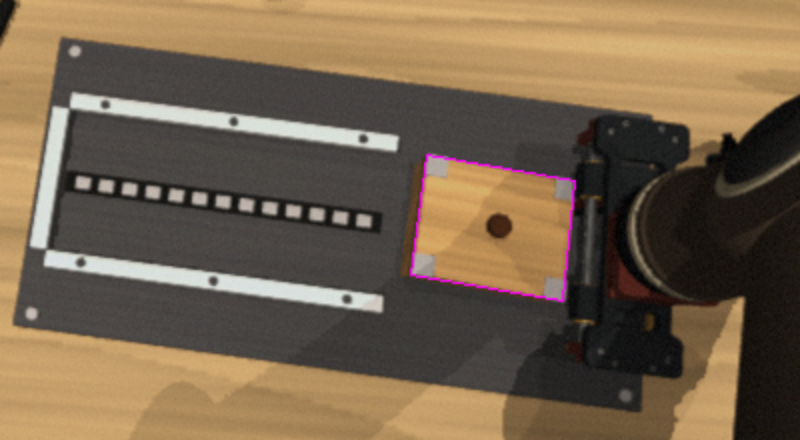

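The box is at (-124, -3) mm, -0.04 rad, with its leading edge still before the mouth at crop x 411-428. A few mm more should make it flush.

servo_tool(
  targets="0.3 0 -0.05 0 -0.2; 0.3 0 -0.1 0 -0.2; 0.3 0 -0.15 0 -0.2; 0.3 0 -0.2 0 -0.2; 0.3 0 -0.2 0 -0.2",
)

```text
clock: 7.85
tool_pos: [0.5216, -0.2186, 0.0542]
orientation: [-3.142, -0.0, -0.057]
contact_force: [0.1, -2.0, -0.2]
grip_width: 0.0615
```

```bash
python3 look.py p5 -.27 -.04 -.17
```

```text
t 7.9 tcp [ 0.5216 -0.2185  0.0542] inbed [-0.1888  0.0062 -1.5704] dyaw 0.0004 F [ 0.8  -2.48  1.23] w 0.0612
units [ 0.13 -0.38  0.  ] turn deg 0.02
box in bed [-0.1154 -0.0009 -0.0008] cost 14.9
```

Flush and centred: (-115, -1) mm, -0.001 rad. Now the straight push down the lane.

servo_tool(
  targets="0.3 0 -0.2 0 0; 0.3 0 -0.4 0 0; 0.3 0 -0.6 0 0; 0.3 0 -0.8 0 0; 0.3 0 -1.0 0 0",
)

```text
clock: 8.4
tool_pos: [0.5243, -0.1686, 0.0544]
orientation: [3.141, -0.0, -0.058]
contact_force: [-0.5, -5.1, 2.5]
grip_width: 0.0613
```

```bash
python3 look.py p6 -.2 .02 -.07
```

```text
t 8.45 tcp [ 0.5245 -0.1665  0.0542] inbed [-0.1367  0.0063 -1.5692] dyaw 0.0016 F [-1.83 -3.65  4.46] w 0.0618
units [ 0.13 -1.33  0.  ] turn deg 0.09
box in bed [-0.0654 -0.0003  0.0006] cost 24.4
```

View pics/p6.png

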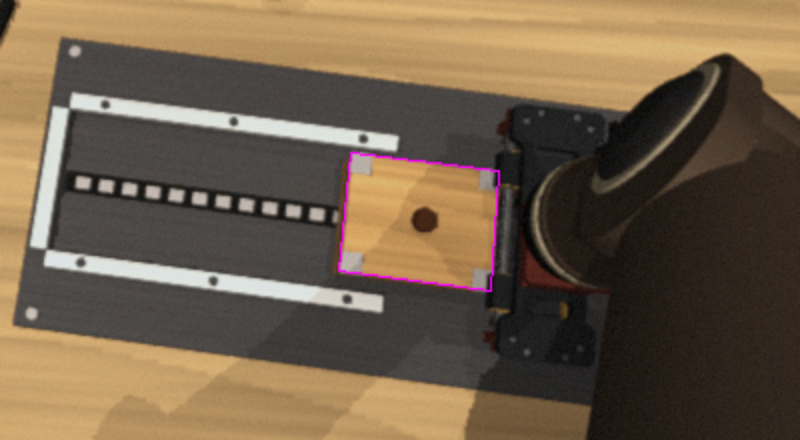

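The box is entering the mouth squarely, with gaps to both rails: rail ends at crop (398,142) and (382,303), lid leading edge at x 340-350.

servo_tool(
  targets="0.3 0 -0.3 0 0; 0.3 0 -0.6 0 0; 0.3 0 -0.9 0 0; 0.3 0 -1.2 0 0; 0.3 0 -1.5 0 0",
)

```text
clock: 8.95
tool_pos: [0.5283, -0.0935, 0.0542]
orientation: [3.141, 0.0, -0.058]
contact_force: [0.5, -4.8, 2.0]
grip_width: 0.0612
```

```bash
python3 look.py p7 -.15 .12 0.03
```

```text
t 9.0 tcp [ 0.5285 -0.0902  0.0539] inbed [-0.0603  0.0067 -1.5682] dyaw 0.0026 F [-0.73 -4.14  6.17] w 0.0614
units [ 0.14 -1.81  0.  ] turn deg 0.15
box in bed [ 0.0136  0.0001 -0.0005] cost 69.4
```

servo_tool(
  targets="0.3 0 -0.3 0 0; 0.3 0 -0.6 0 0; 0.3 0 -0.9 0 0; 0.3 0 -1.2 0 0; 0.3 0 -1.5 0 0",
)

```text
clock: 9.5
tool_pos: [0.5327, -0.0176, 0.054]
orientation: [-3.141, 0.001, -0.057]
contact_force: [0.6, -2.5, -0.0]
grip_width: 0.0615
```

```bash
python3 look.py p8 -.05 .2 0.09
```

```text
t 9.55 tcp [ 0.533  -0.0144  0.0538] inbed [ 0.0156  0.0067 -1.5675] dyaw 0.0033 F [-2.19 -0.57  1.34] w 0.0616
units [ 0.14 -1.49 -0.  ] turn deg 0.19
box in bed [ 1.042e-01 -1.000e-04 -5.600e-03] cost 397.8
```

View pics/p8.png

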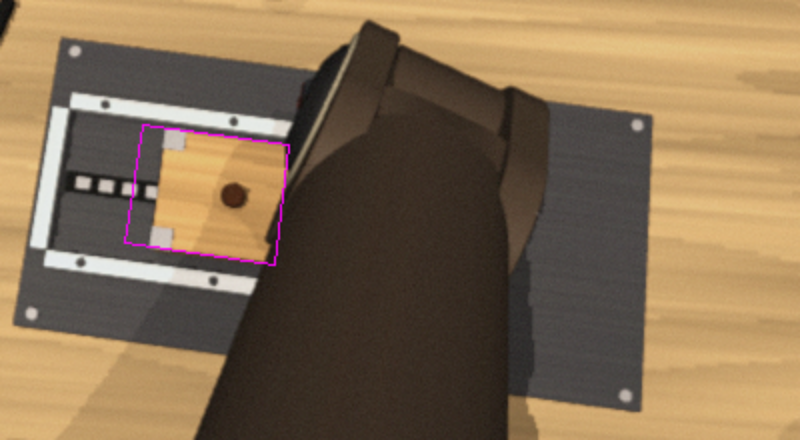

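Here the arm hides the lid's rear, so the fitted x is not valid. The visible lid edges (front from (162,131) to (151,245)) show the box square and centred. The finger offset puts the box at x of about +89 mm, so about 80 mm remains, the last part slow.

servo_tool(
  targets="0.3 0 -0.25 0 0; 0.3 0 -0.5 0 0; 0.3 0 -0.75 0 0; 0.3 0 -0.95 0 0; 0.3 0 -1.1 0 0",
)

```text
clock: 10.05
tool_pos: [0.5361, 0.0369, 0.054]
orientation: [-3.141, 0.0, -0.057]
contact_force: [0.3, -2.0, -1.2]
grip_width: 0.0614
```

```bash
python3 -c "
from h import *
goto(.0955,.0067,.054)
c=calibration('side');im=get_image('side')[:,:,::-1].copy();cv2.imwrite('pics/s1.png',cv2.resize(im[120:340,260:480],None,fx=2.7,fy=2.7))"
```

```text
t 10.05 tcp [0.5361 0.0369 0.054 ] inbed [ 0.067   0.0065 -1.5701] dyaw 0.0007 F [ 0.26 -2.   -1.21] w 0.0614
units [-0.   -0.57  0.  ] turn deg 0.04
```

View pics/s1.png

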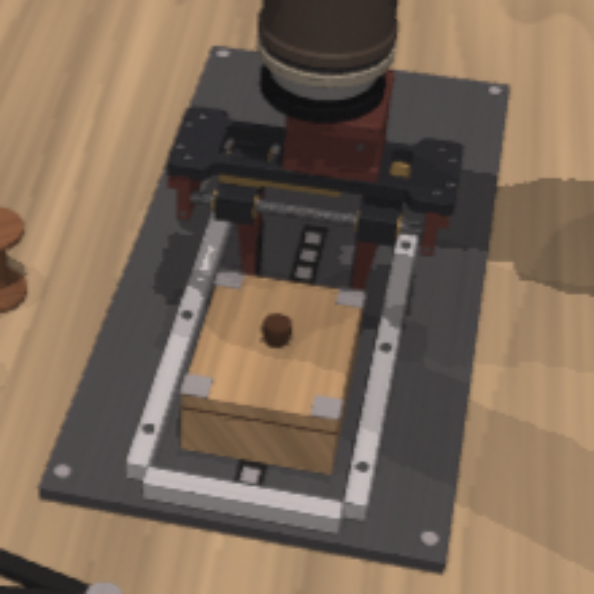

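The side view shows the box square in the lane with clear gaps to both rails and about 30 mm left to the stop. I'll do the slow final approach.

servo_tool(
  targets="0.3 0 -0.1 0 0; 0.3 0 -0.2 0 0; 0.3 0 -0.3 0 0; 0.3 0 -0.4 0 0; 0.3 0 -0.45 0 0",
)

```text
clock: 10.6
tool_pos: [0.5375, 0.0586, 0.0542]
orientation: [-3.142, -0.0, -0.057]
contact_force: [-0.8, -2.9, -0.3]
grip_width: 0.0615
```

servo_tool(
  targets="0.3 0 -0.02 0 0; 0.3 0 -0.04 0 0; 0.3 0 -0.06 0 0; 0.3 0 -0.06 0 0; 0.3 0 -0.06 0 0",
)

```text
clock: 11.1
tool_pos: [0.5376, 0.0612, 0.0542]
orientation: [-3.141, -0.0, -0.058]
contact_force: [-0.7, -2.8, -1.4]
grip_width: 0.0617
```

```bash
python3 -c "
from h import *
goto(.0965,.0067,.054)
c=calibration('side');im=get_image('side')[:,:,::-1].copy();cv2.imwrite('pics/s2.png',cv2.resize(im[120:340,260:480],None,fx=2.7,fy=2.7))"
```

```text
t 11.1 tcp [0.5376 0.0612 0.0542] inbed [ 0.0914  0.0064 -1.571 ] dyaw -0.0002 F [-0.74 -2.77 -1.37] w 0.0617
units [-0.01 -0.1   0.  ] turn deg -0.01
```

View pics/s2.png

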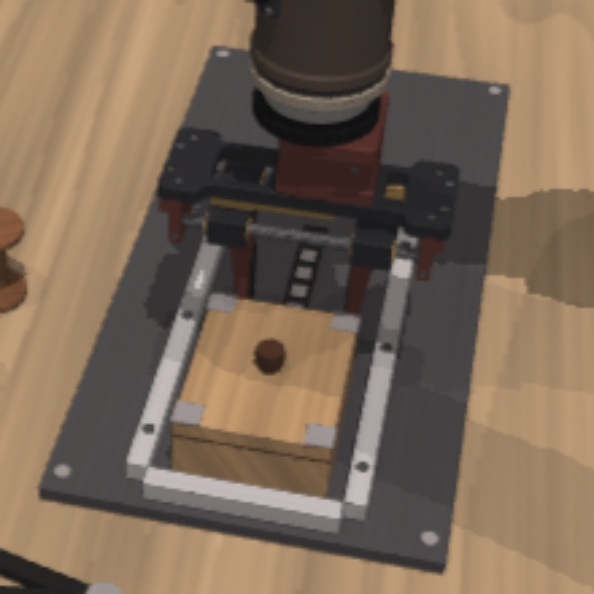

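Nearly there, with about 4-5 mm left by the finger offset. I'll creep forward and watch the force.

servo_tool(
  targets="0.3 0 -0.02 0 0; 0.3 0 -0.04 0 0; 0.3 0 -0.06 0 0; 0.3 0 -0.07 0 0; 0.3 0 -0.07 0 0",
)

```text
clock: 11.65
tool_pos: [0.5378, 0.0648, 0.0542]
orientation: [-3.141, -0.0, -0.058]
contact_force: [0.2, -2.2, 0.3]
grip_width: 0.0615
```

servo_tool(
  targets="0.3 0 -0.01 0 0; 0.3 0 -0.02 0 0; 0.3 0 -0.02 0 0; 0.3 0 -0.02 0 0; 0.3 0 -0.02 0 0",
)

```text
clock: 12.15
tool_pos: [0.5379, 0.0657, 0.0542]
orientation: [-3.142, -0.0, -0.058]
contact_force: [0.2, -3.2, -0.1]
grip_width: 0.0619
```

The box is now at about x +169.5 mm (home is 170). I'll back straight off, lift, clear the camera's view and check.

servo_tool(
  targets="0.3 0 0.3 0 0; 0.3 0 0.8 0 0; 0.3 0 1.0 -0.8 0; 0.3 0 1.5 -1.6 0; 0.3 0 2.2 -2.4 0",
)

```text
clock: 12.65
tool_pos: [0.5314, -0.0422, 0.1731]
orientation: [-3.141, 0.0, -0.055]
contact_force: [0.5, -0.9, 0.1]
grip_width: 0.0614
```

servo_tool(
  targets="0.3 0 0.8 -0.4 0; 0.3 0 1.7 -0.8 0; 0.3 0 2.6 -1 0; 0.3 0 3.5 -1 0; 0.3 0 4.2 -1 0",
)

```text
clock: 13.15
tool_pos: [0.5188, -0.2549, 0.2226]
orientation: [-3.141, -0.002, -0.059]
contact_force: [0.9, -0.6, -0.9]
grip_width: 0.0611
```

```bash
python3 look.py p9 0.07 .215 0.09
```

```text
t 13.2 tcp [ 0.5172 -0.2607  0.2229] inbed [-0.2311  0.0083 -1.5776] dyaw -0.0068 F [-1.2  -3.45  1.62] w 0.0613
units [ 0.12 -6.44  3.35] turn deg -0.39
box in bed [ 0.1659 -0.0002  0.0089] cost 382.5
```

The picture allowance is used up, and this fit's mask clipped the lid at the stop. I'll check numerically instead: the knob's position, plus a lid mask that excludes the bright rails.

Run:
```python
from h import *
im=get_image("top")[:,:,::-1].copy();c=calibration("top");bed=np.load("bed.npy")
i0=cv2.imread("pics/top0.png")
def ray(px,z):
    d=np.linalg.inv(c["K"]@c["R"])@np.r_[px,1];o=-c["R"].T@c["t"];g=o+d*(z-o[2])/d[2]
    return inbed(bed,[g[0],g[1],0])[:2]
# wood by saturation, hull corner-chopped only slightly -> add grey corners by V band
hsv=cv2.cvtColor(im,cv2.COLOR_BGR2HSV)
poly=proj(c,W(bed,[[.07,-.056,.05],[.24,-.056,.05],[.24,.056,.05],[.07,.056,.05]])).astype(np.int32)
reg=np.zeros(im.shape[:2],np.uint8);cv2.fillPoly(reg,[poly],255)
wood=((hsv[...,1]>60)&(hsv[...,2]>115)&(reg>0)).astype(np.uint8)*255
wood=cv2.morphologyEx(wood,cv2.MORPH_OPEN,np.ones((3,3)))
k=max(cv2.findContours(wood,0,1)[0],key=cv2.contourArea)
r=cv2.minAreaRect(k);print("rect",r)
b=np.array([ray(p,.062) for p in cv2.boxPoints(r)]);print("wood lid corners bed mm",(b*1e3).round(1).tolist(),"centre",(b.mean(0)*1e3).round(1))
# knob: dark inside lid
m=np.zeros_like(reg);cv2.fillPoly(m,[cv2.convexHull(k)],255);m=cv2.erode(m,np.ones((15,15)))
kn=((hsv[...,2]<90)&(m>0)).astype(np.uint8);M=cv2.moments(kn,True);px=[M["m10"]/M["m00"],M["m01"]/M["m00"]]
print("knob px",px,M["m00"],"bed mm at z .072",ray(px,.072)*1e3)
# others moved?
for n,(u,v) in dict(oiler=(305,167),bobbin=(359,171),snips=(208,225)).items():
    a=im[v-35:v+35,u-28:u+28];q=i0[v-35:v+35,u-28:u+28];print(n,cv2.phaseCorrelate(a.mean(2),q.mean(2)))
```

```text
rect ((284.2183837890625, 281.6589050292969), (75.10295867919922, 59.797813415527344), 7.431407928466797)
wood lid corners bed mm [[227.1, 48.0], [229.8, -48.2], [107.7, -48.0], [108.0, 47.9]] centre [ 1.681e+02 -1.000e-01]
knob px [284.311320754717, 280.77358490566036] 106.0 bed mm at z .072 [167.30900381   0.27461728]
oiler ((0.027311380201357593, 0.004674314241398747), 0.9495951655809256)
bobbin ((-0.08251405361471953, 0.03515433906628829), 0.9755038913248044)
snips ((-0.07481692833694709, -0.07423196165623835), 0.9641754197654362)
```

```bash
python3 -c "
from plant import *
print(close_job())"
```

```text
the job is handed in; nothing more can be done
None
```

The die box is in the lane, square and about 2 mm from the end stop. I handed the job in with about 13 s on the robot clock; the system gives no verdict.

- **What I did:** I turned the box with a push on its rear corner, a push on the rear of its left side and a short push from behind. I then pushed it straight down the lane with both fingers above rail height, and backed off.
- **Last check (top camera, numeric):** the lid measurement puts the box centre at bed x = 168.1 mm (home is 170) and y = -0.1 mm. The knob measurement gives 167.3 and +0.3 mm. The lid edges are within about 0.02 rad of the lane.
- **Rails and other items:** the images showed clear gaps to both rails, and the forces I read between moves stayed below about 8 N. The bobbin, oil bottle and snips showed no shift, to within about 0.1 pixel.
- **Checks that failed or disagreed:**
  - One lane fit was wrong because the arm covered part of the lid.
  - The first end-of-job fit was poor because its mask was clipped (x = 165.9 mm), so I measured again as above.
  - From finger contact I had estimated 169.5 mm, 1 to 2 mm more than the camera shows.
  - The last picture could not be viewed because the limit of 12 was reached, so the final state rests on numbers only.

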